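# Ready the chest for polishing: cap off, lid held at 60 degrees

## Task

A colleague is about to spray polish into the wooden chest: lift the loose cap off the amber spray bottle, leaving the bottle standing where it is, and set the cap, opening down, fully into the wide recess of the wooden cap block. Then raise the chest's lid and hold it open at 60 degrees from closed; it falls shut if let go, so finish while still holding it there with the gripper. Leave the other things on the table where they are.

Things in the scene. Friction and masses are not known exactly. Their poses are not given: they have to be found in the camera images.
- bottle: Loose round amber spray bottle with a blank paper label, 0.28 to 0.46 kg, standing upright: diameter 60 up to 92 high, then tapering to a flat shoulder (diameter 44) 115 above its underside; above that, under the cap, a black nozzle (diameter 25, then 17) up to 145. Origin at the centre of its underside, z up.
- cap: Loose plain black cap, a cup with its opening down: outer diameter 38, height 50, wall 3, 25 g. At the start it stands over the nozzle on the bottle's shoulder (its rim 115, its top 165 above the table) with about 3 mm of side play, not screwed or clipped. Origin at the centre of its rim (underside), z up along its axis.
- block: Cap holder: fixed wooden block 75 (x) x 130 (y) x 24 high, lying on the table, with two round blind recesses 14 deep in its top: a wide one (diameter 44) and a narrow one (diameter 28, too small for the cap). Origin at the centre of its underside, z up.
- block_hole0 (a point): Centre of the mouth of the block's wide recess, at the level of the block's top (24 above the table). A seated cap's rim is 14 below this point and its top 36 above it.
- block_hole1 (a point): Centre of the mouth of the block's narrow recess (not used).
- chest: Fixed dark wooden chest, empty, open-topped under its lid: 150 deep (x) x 200 wide (y) x 100 high, walls 9. Origin at the centre of its underside; -x is its front (towards the robot), z up. With all it carries (lid and handle).
- lid (a joint): Angle in rad of the chest's wooden lid (154 x 204 x 12 thick, 0.3 to 0.5 kg, handle included) about the level hinge along its far (+x) upper edge: 0 closed, growing as the front edge rises, stop at 1.75 (60 degrees is 1.047). The hinge is nearly free: let go below about 1.5 rad it falls shut. Lifting at the handle takes about 1.5 to 3 N.
- lid_handle (a point): Middle of the lid's handle: a round wooden bar, diameter 12, 122 long, parallel to the hinge, level with the lid's mid thickness (106 above the table when closed), carried by two thin brass arms at 55 either side of its middle. Its axis stands 43 in front of the lid's front edge and 195 from the hinge line, with free space between bar and chest. It moves with the lid; its axes are the lid's (at 0 the chest's).
- lid_hinge (a point): Middle of the hinge line, the exact axis of the lid, along the chest's y axis, at the lid's underside (100 above the table). The closed handle bar lies 195 in front of it (-x) and 6 higher; this point stays in place as the lid turns.
- tin: Bystander: flat round metal wax tin, diameter 70, height 30; origin at the centre of its underside.
- bowl: Bystander: turned wooden bowl, diameter 104, height 45; origin at the centre of its underside.
- mug: Bystander: blue ceramic mug, diameter 80, height 90, handle on its +y side; origin at the centre of its underside.
- small_carton: Bystander: kraft carton with blank white label, 70 x 70 x 90 high; origin at the centre of its underside.
- tall_carton: Bystander: kraft carton with blank white label, 80 x 80 x 160 high; origin at the centre of its underside.
- jar: Bystander: squat amber jar with a metal screw lid, diameter 64, height 85; origin at the centre of its underside.
- brush: Bystander: small brush lying flat on the table near the robot; origin on its underside.
Things that resemble listed ones, but are neither listed nor needed, are in the scene too. There is more than one size of the cap; the job needs the smallest.

How it is judged:
By the outcome, as a careful person would: the job done as asked, in the order asked, and still so for the second after the job is handed in, while the arm keeps its last pose, push and grip.
It also fails if it takes over 54 s, if anything falls off the work surface, if the arm or the gripper's body presses on something with over 40 N, if the wrist force passes 120 N, or if a joint passes its speed limit or range.

## Robot

A 7-joint arm with a two-finger parallel gripper is mounted at the origin on the work surface. World frame = base frame: x ahead of the robot, y to its left, z up, the work surface at z = 0. Lengths are in m, angles in rad, forces in N, time in s.
With the tool pointing down it reaches from about 0.4 to 0.875 m from the base axis. Payload 19.3 kg.
Tool frame: the origin (TCP) lies on the centre line of the jaws, within the pads' length; the fingertips stand 11 mm ahead of it and the grasp point (between the pads) lies 8 mm behind it; y points along the fingers, x is the direction in which the jaws open and shut, and the axes are right-handed (so a half turn about y gives the same grasp; the last joint's range is limited). The gripper opens to 85 mm and grips with 20 to 120 N. Pads are 22 mm wide; open, the fingers measure 114 mm over their backs; the gripper's body (76 mm by 85 mm) begins 54 mm behind the grasp point. The pads swing forward as they close: fully open they stand 13 mm farther back than shut.
Start: joints at [1.1, 0.521, -0.036, 1.599, 0.021, 1.021, -0.113], TCP at [0.244, -0.575, 0.242] pointing down, gripper open.
Joint ranges: [-2.91, 2.91], [-0.3, 2.13], [-1.5, 1.42], [0.17, 2.43], [-1.26, 4.41], [0.16, 1.93], [-2.52, 2.52]. Speed limits (rad/s): [1.89, 1.89, 2.39, 2.39, 3.01, 3.01, 3.01].

## Interface

Orientations are given as [roll, pitch, yaw] about the fixed x, y, z axes, in that order (R = Rz(yaw) Ry(pitch) Rx(roll)).
In Python, from workcell import monitor, cams, bot gives the robot as it stands.
- The arm moves only by the tool send_rows, never from a script. Its argument "series" is text: rows parted by semicolons, each of 7 numbers parted by spaces: the turn, a rotation vector about the tool's x, y, z in rad, then the shift along the tool's x, y, z in mm, then the opening, from 0 (shut) to 1 (fully open). In form: ax ay az tx ty tz claw; .... A call has 1 to 20 rows; each row is the pose to reach, as a shift and turn from the pose commanded when the call began, along the tool's axes at that moment; what a row does not reach only later rows make up. A row lasts 1/12 s, in which the tool goes at most 41.7 mm and 7.16 degrees, less where a joint would pass 70% of its speed; a pose out of reach is approached as far as the arm can. A call with a gripper value outside its range is refused whole. The fingers move at their own pace and stop on an object; "force" is the grip in N (left out, the last holds). Time passes only in rows, so rows that repeat a pose let the fingers close. It gives the time, the measured TCP pose, the force and the opening at its end, in the units of the state.
- monitor.observe(): the state, without advancing time (a new reading comes with each control period).
- cams.grab_frame(name): name is "side" or "top"; returns the picture (400x640x3 uint8, red, green, blue); there is no depth.
- cams.get_calibration(name): a dict with "mtx" (3x3 intrinsics, pixels), "k1" (the pictures are not rectified: a ray, as slopes to the right and down, at radius r is drawn at 1 + k1 r^2 times it, then the intrinsics apply), "origin" and "attitude" of the camera in the world. Camera axes: x right, y down, z forward; pixel columns grow to the right and rows downward; lengths in m; the calibration is good to about 2 mm. A picture is of the moment at which its call begins. get_calibration takes no time and is no camera call.
- bot.job_done(): hands the job in, once; it reports no verdict.
The state is a dict: "clock": time; "qpos": joint angles; "qd": joint speeds; "joint_efforts": joint torques, N m; "position": TCP position; "tool_rot": TCP orientation; "force": force on the tool from outside, world axes, zero at the start; "moment": the same for the moment, N m; "grip_width": finger opening in m.
Only numpy, scipy, OpenCV 4.12 (cv2) and the standard library are available. Lean on these libraries where they do the work, as an engineer would, in place of code of your own. Each camera call takes 0.05 s, during which the arm holds its last target.

## Working session

There is one attempt and no reset: what is moved stays moved. The work goes in short steps, Python scripts to look and compute and a tool call to move; the robot and the scene stay as the last step left them, time stands still between calls to the robot, and variables do not carry over. Pictures are saved under pics/ and viewed, and the job is handed in when it is done.

Besides the shell and the picture viewer there is one more tool, called in YAML: its name, and indented under it one key for each argument. send_rows: Moves the arm, as the interface text tells. Its arguments: {"type":"object","properties":{"series":{"type":"string"},"force":{"type":"number"}},"required":["series"]}

```bash
ls; mkdir -p pics
python3 - <<'E'
from workcell import monitor,cams,bot
import cv2
for n in("side","top"):
    f=cams.grab_frame(n); cv2.imwrite(f"pics/{n}0.png",f[:,:,::-1]); print(n,cams.get_calibration(n))
print(monitor.observe())
E
```

```text
pics
side {'mtx': array([[489.94271745,   0.        , 316.73690919],
       [  0.        , 489.94271745, 201.67121448],
       [  0.        ,   0.        ,   1.        ]]), 'k1': -0.1500700679228211, 'origin': array([-0.64897948,  0.6079043 ,  0.98166673]), 'attitude': array([-2.14798122, -0.02042842, -2.02782998])}
top {'mtx': array([[468.90149187,   0.        , 323.84893861],
       [  0.        , 468.90149187, 197.13695237],
       [  0.        ,   0.        ,   1.        ]]), 'k1': 0.018432354609628592, 'origin': array([ 0.27717333, -0.00934211,  1.3702141 ]), 'attitude': array([-2.92725514, -0.00760498, -1.54999191])}
{'clock': 0.1, 'qpos': array([ 1.09975555,  0.52193698, -0.03631833,  1.5999135 ,  0.0211964 ,
        1.02109198, -0.11278376]), 'qd': array([ 0.00051307, -0.00222002,  0.00064247, -0.00168554,  0.00086325,
        0.00029795, -0.00050232]), 'joint_efforts': array([ 5.23479714e-03, -9.28478479e+01,  1.98464312e+00, -3.70527899e+01,
        1.81988196e-02,  5.34072344e-03,  1.29288401e-04]), 'position': array([ 0.24373272, -0.57522443,  0.24180767]), 'tool_rot': array([-1.57086388e+00,  9.62638151e-04, -1.16996077e+00]), 'force': array([-1.35381783,  0.27369936,  0.35473663]), 'moment': array([-0.05634937, -0.03783535,  0.00945353]), 'grip_width': 0.08561451523687863}
```

View pics/side0.png

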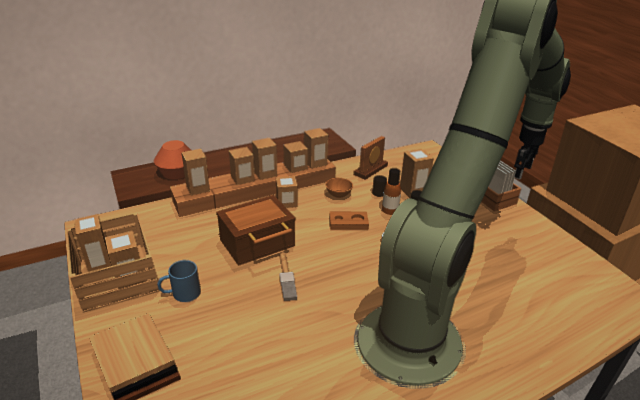

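View pics/top0.png

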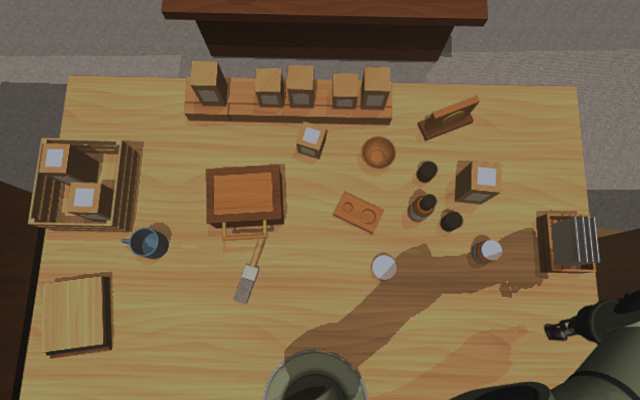

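The side view shows the chest at (256,230), the block at (349,220) and the bottle at (392,195). The top view shows the chest at (245,197), the block at (358,212), the bottle near (423,207), and two loose black caps at (427,172) and (452,221). I'll enlarge this area.

```bash
cat > h.py <<'E'
import numpy as np, cv2
from scipy.spatial.transform import Rotation as Ro
from workcell import monitor,cams,bot
def ray(n,u,v):
    c=cams.get_calibration(n);K=c["mtx"]
    p=cv2.undistortPoints(np.array([[[u,v]]],float),K,np.array([c["k1"],0,0,0.]))[0,0]
    return np.array(c["origin"]),Ro.from_euler("xyz",c["attitude"]).as_matrix()@np.array([p[0],p[1],1])
def onz(n,u,v,z):
    o,d=ray(n,u,v); return o+d*(z-o[2])/d[2]
def proj(n,P):
    c=cams.get_calibration(n);R=Ro.from_euler("xyz",c["attitude"]).as_matrix()
    q=R.T@(np.array(P,float)-c["origin"]); 
    return cv2.projectPoints(q.reshape(1,1,3),np.zeros(3),np.zeros(3),c["mtx"],np.array([c["k1"],0,0,0.]))[0].ravel()
def tri(a,b):
    (o1,d1),(o2,d2)=ray("top",*a),ray("side",*b)
    d1/=np.linalg.norm(d1);d2/=np.linalg.norm(d2)
    s,t=np.linalg.lstsq(np.c_[d1,-d2],o2-o1,rcond=None)[0]
    p,q=o1+s*d1,o2+t*d2
    return (p+q)/2,np.linalg.norm(p-q)
E
python3 - <<'E'
import cv2
t=cv2.imread("pics/top0.png");s=cv2.imread("pics/side0.png")
cv2.imwrite("pics/tcrop.png",cv2.resize(t[150:250,320:480],None,fx=5,fy=5,interpolation=cv2.INTER_CUBIC))
cv2.imwrite("pics/scrop.png",cv2.resize(s[145:245,320:440],None,fx=6,fy=6,interpolation=cv2.INTER_CUBIC))
cv2.imwrite("pics/tchest.png",cv2.resize(t[155:255,195:295],None,fx=6,fy=6,interpolation=cv2.INTER_CUBIC))
cv2.imwrite("pics/schest.png",cv2.resize(s[190:270,210:310],None,fx=7,fy=7,interpolation=cv2.INTER_CUBIC))
E
```

```text
(no output)
```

View pics/tcrop.png

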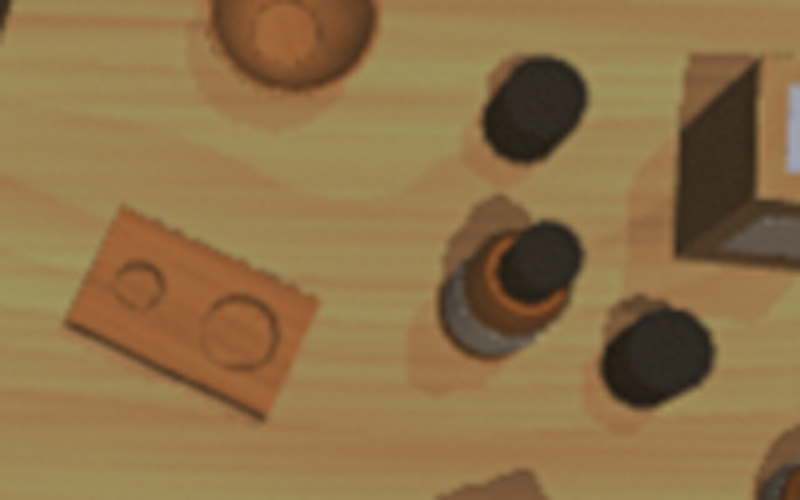

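View pics/scrop.png

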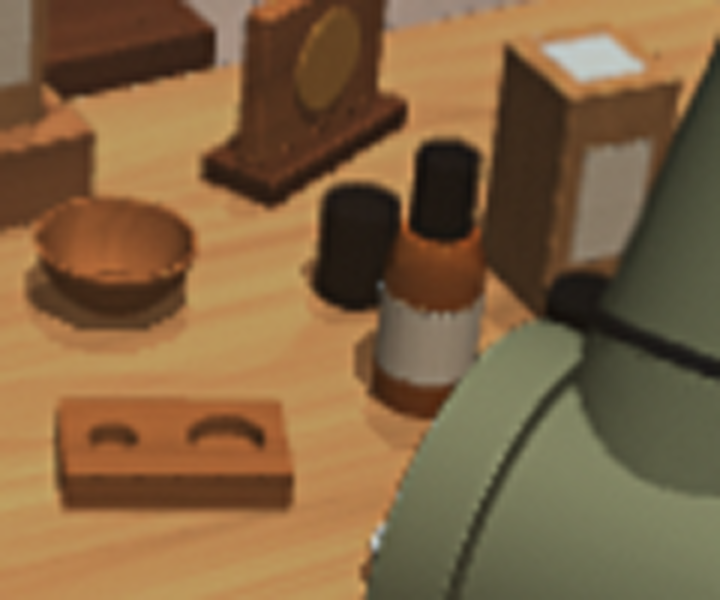

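View pics/tchest.png

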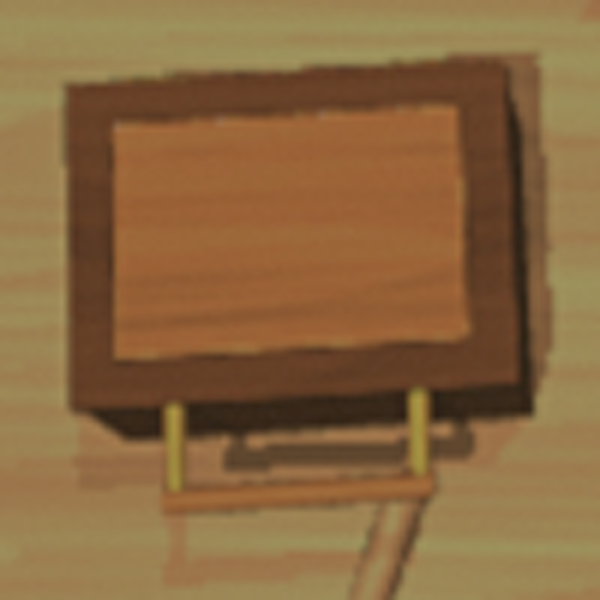

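View pics/schest.png

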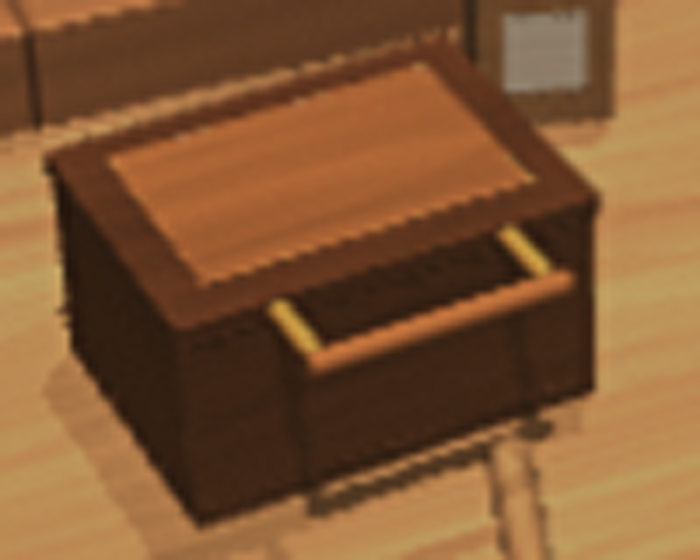

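```bash
cat > m.py <<'E'
from h import *
t=cv2.imread("pics/top0.png");s=cv2.imread("pics/side0.png")
# black blobs
hsv=cv2.cvtColor(t,cv2.COLOR_BGR2HSV)
m=((hsv[...,2]<62)).astype(np.uint8)
n,l,st,c=cv2.connectedComponentsWithStats(m[150:250,395:475].copy())
for i in range(1,n):
    if st[i,4]>60: print("dark",st[i],c[i]+[395,150])
print("cap top tri",tri((430,200.4),(394.7,170)))
print("cap top @165",onz("top",430,200.4,.165),onz("side",394.7,170,.165))
print("hole0",onz("top",368,216.4,.024),onz("side",320+227/6,145+433/6,.024))
print("hole1",onz("top",320+139/5,150+286/5,.024), onz("side",320+114/6,145+436/6,.024))
# block corners top: (122,207),(318,298),(265,415),(67,322)
for p in[(122,207),(318,298),(265,412),(67,322)]: print("blk",onz("top",320+p[0]/5,150+p[1]/5,.024))
# chest lid corners at z=.112
print("lid")
for p in[(66,86),(505,63),(522,383),(70,408)]: print(onz("top",195+p[0]/6,155+p[1]/6,.112))
for p in[(50,157),(440,45),(598,197),(180,327)]: print(onz("side",210+p[0]/7,190+p[1]/7,.112))
print("bar ends")
for a,b in[((165,500),(315,360)),((432,486),(570,281))]:
    A=(195+a[0]/6,155+a[1]/6);B=(210+b[0]/7,190+b[1]/7)
    print(onz("top",*A,.106),onz("side",*B,.106),tri(A,B))
for p,z in[((427,172),.05),((452,221),.05),((487,250),.085)]: print(onz("top",*p,z))
E
python3 m.py
```

```text
dark [ 22  12  20  20 294] [426.4829932  171.44217687]
dark [ 61  14  15  36 350] [463.10285714 181.6       ]
dark [ 25  45  16  16 188] [427.44148936 202.2606383 ]
dark [ 46  62  21  19 305] [450.90819672 221.12459016]
cap top tri (array([ 0.53711739, -0.29211581,  0.16527919]), np.float64(7.174423828701133e-05))
cap top @165 [ 0.53715759 -0.29221121  0.165     ] [ 0.53754001 -0.29239159  0.165     ]
hole0 [ 0.515835  -0.1432966  0.024    ] [ 0.51673749 -0.14432074  0.024     ]
hole1 [ 0.54182682 -0.08416518  0.024     ] [ 0.54105403 -0.08394858  0.024     ]
blk [ 0.58903645 -0.07367338  0.024     ]
blk [ 0.53702042 -0.18889406  0.024     ]
blk [ 0.46920765 -0.15778795  0.024     ]
blk [ 0.51950757 -0.04239131  0.024     ]
lid
[0.62276462 0.31517801 0.112     ]
[0.63854892 0.11304879 0.112     ]
[0.48835238 0.09919104 0.112     ]
[0.47250236 0.30223527 0.112     ]
[0.61569693 0.31516208 0.112     ]
[0.63024462 0.1204735  0.112     ]
[0.48543116 0.10364579 0.112     ]
[0.47121938 0.3016822  0.112     ]
bar ends
[0.43254163 0.25802846 0.106     ] [0.43413997 0.25555173 0.106     ] (array([0.4319328 , 0.25695086, 0.108203  ]), np.float64(0.001357778039471376))
[0.44142392 0.13837945 0.106     ] [0.44088068 0.13678095 0.106     ] (array([0.44094592, 0.13762245, 0.10640895]), np.float64(0.001630960550691138))
[ 0.64652126 -0.31275364  0.05      ]
[ 0.50328666 -0.38025462  0.05      ]
[ 0.41899385 -0.46309248  0.085     ]
```

```bash
cat >> h.py <<'E'
def go(pos,rpy):
    s=monitor.observe();R=Ro.from_euler("xyz",s["tool_rot"]);T=Ro.from_euler("xyz",rpy)
    print("turn",np.round((R.inv()*T).as_rotvec(),3),"shift",np.round(R.inv().apply(np.array(pos)-s["position"])*1000,1),"t",s["clock"],"F",np.round(s["force"],1),"w",round(s["grip_width"],4))
E
python3 -c "
from h import *
go([.5372,-.2922,.21],[-np.pi/2,0,-.5])"
```

```text
turn [-0.    -0.67  -0.001] shift [-146.1   31.9  380.6] t 0.1 F [-1.4  0.3  0.4] w 0.0856
```

send_rows:
  series: "0 -0.1 0 -20 0 50 0.8; 0 -0.2 0 -35 0 90 0.8; 0 -0.3 0 -50 0 130 0.8; 0 -0.4 0 -64 0 168 0.8; 0 -0.5 0 -79 5 206 0.8; 0 -0.55 0 -94 10 244 0.8; 0 -0.6 0 -108 15 282 0.8; 0 -0.64 0 -122 20 318 0.8; 0 -0.67 0 -136 26 354 0.8; 0 -0.67 0 -146 32 380 0.8; 0 -0.67 0 -146 32 380.6 0.8; 0 -0.67 0 -146 32 380.6 0.8; 0 -0.67 0 -146 32 380.6 0.8; 0 -0.67 0 -146 32 380.6 0.8"
  force: 40

```text
clock: 1.27
position: [0.5365, -0.2937, 0.2103]
tool_rot: [-1.571, 0.0, -0.502]
force: [-0.3, -0.7, -0.5]
grip_width: 0.0685
```

Run:
```python
from h import *
go([.5372,-.2922,.145],[-np.pi/2,0,-.5]); print(monitor.observe()["position"],monitor.observe()["tool_rot"],monitor.observe()["qpos"])
for n,(x0,y0) in dict(side=(330,130),top=(370,150)).items():
    f=cams.grab_frame(n)[:,:,::-1]; cv2.imwrite(f"pics/{n}1.png",f)
    cv2.imwrite(f"pics/{n}1c.png",cv2.resize(f[y0:y0+100,x0:x0+120],None,fx=6,fy=6,interpolation=cv2.INTER_CUBIC))
```

```text
turn [ 0.001 -0.002 -0.   ] shift [-0.1 65.3  1.7] t 1.2667 F [-0.3 -0.7 -0.5] w 0.0685
[ 0.53648183 -0.29371177  0.2103296 ] [-1.57142022e+00  1.57078300e-04 -5.01713384e-01] [ 0.58157028  0.54360886 -0.25910526  1.65975453  0.16325123  0.95968873
 -0.23748504]
```

View pics/side1c.png

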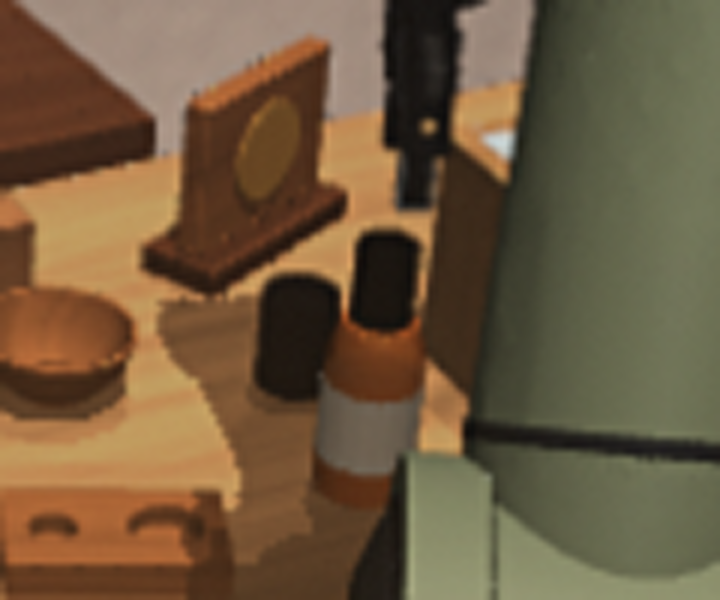

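View pics/top1.png

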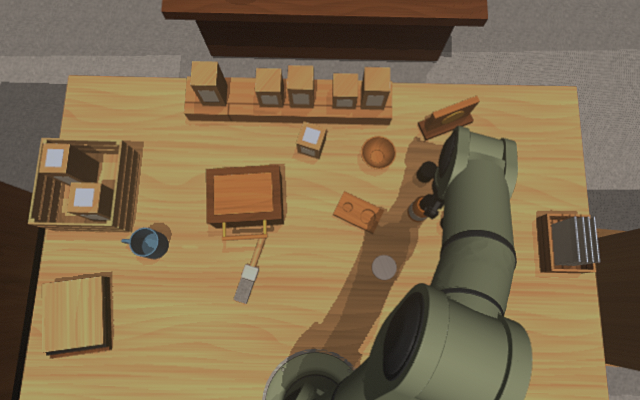

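Run:
```python
from h import *
for d in(-.034,0,.034):
    P=[.5365+d*np.cos(.5),-.2937-d*np.sin(.5),.199+.005]; print(proj("side",P),proj("top",P))
print(proj("side",[.5372,-.2922,.165]),proj("side",[.5365,-.2937,.165]))
```

```text
[397.35364366 164.85437733] [428.00445963 208.87786011]
[396.38343494 160.03350303] [434.09893522 197.51293641]
[395.44406919 155.37867288] [440.13286741 186.26654038]
[394.70895223 170.05563299] [395.18526942 170.06090025]
```

Run:
```python
import cv2
f=cv2.imread("pics/top1.png");cv2.imwrite("pics/top1d.png",cv2.resize(f[170:250,390:490],None,fx=7,fy=7,interpolation=cv2.INTER_CUBIC))
```

```text
(no output)
```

View pics/top1d.png

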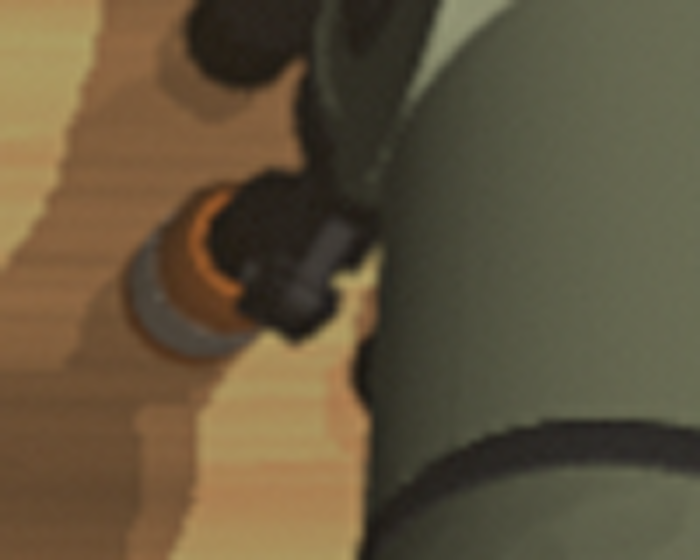

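Run:
```python
import cv2
f=cv2.imread("pics/side1.png");cv2.imwrite("pics/side1d.png",cv2.resize(f[130:190,370:430],None,fx=10,fy=10,interpolation=cv2.INTER_NEAREST))
print(f[150:170,390:408].sum(2)//3)
```

```text
[[138 141 142 120  31  16  22  24  20  28  69 108  70  21  26  92 148 145]
 [139 142 140 110  27  16  21  24  23  31  75 115  73  21  29  90 138 136]
 [141 144 141 105  26  15  20  21  22  24  42  54  32  16  27  87 138 134]
 [142 143 140 101  24  14  20  22  22  23  23  24  22  17  24  67 120 138]
 [140 140 140 120  59  39  33  22  22  24  23  24  22  20  21  35  70 112]
 [141 141 142 141 123 112  75  34  21  22  23  22  23  24  23  32  39  59]
 [144 143 144 146 148 141  83  45  21  21  21  26  50  66  39  38  38  38]
 [144 144 143 144 146 140  78  47  22  22  24  33  70  88  46  41  40  38]
 [141 141 141 140 144 136  67  47  23  22  25  34  67  77  44  41  40  40]
 [139 140 140 141 143 133  62  40  23  21  21  34  62  64  43  41  41  40]
 [141 141 140 141 138 115  60  32  21  22  21  41  76  64  43  41  43  41]
 [140 140 139 141 138 109  63  29  21  21  23  49  85  62  43  42  43  43]
 [137 136 136 137 136 114  66  22  18  20  25  50  82  53  40  44  44  43]
 [136 133 134 134 130 101  62  21  17  19  20  42  70  44  41  44  44  43]
 [134 132 132 131 130 112  68  45  46  45  46  60  79  42  41  43  43  40]
 [132 132 133 134 138 133 109 106 106 108 107 110  99  45  40  42  42  43]
 [139 141 140 143 144 145 140 141 140 139 139 134  92  44  42  43  42  43]
 [145 144 125 124 124 123 126 146 146 146 146 135  73  40  42  43  43  42]
 [103  81  63  61  62  62  67  97 128 146 148 135  66  38  41  43  43  43]
 [ 47  21  18  18  19  18  20  34  69 105 146 138  65  40  42  42  43  43]]
```

View pics/side1d.png

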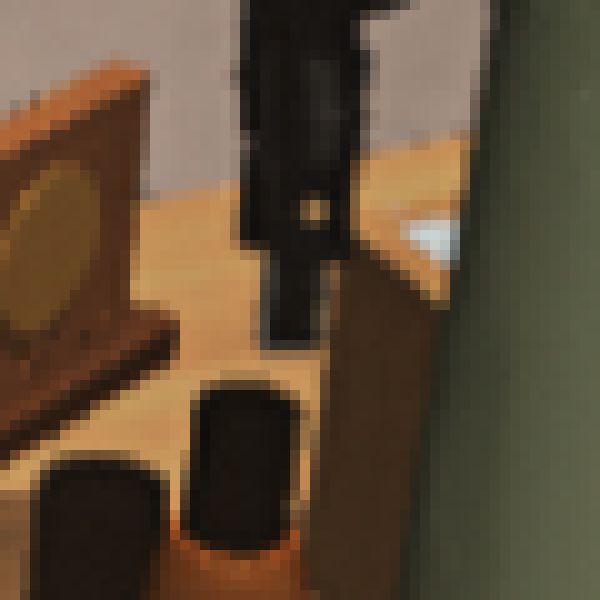

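send_rows:
  series: "0 0 0 0 15 1 0.8; 0 0 0 0 30 1.5 0.8; 0 0 0 0 45 1.7 0.8; 0 0 0 0 50 1.7 0.8; 0 0 0 0 50 1.7 0.8; 0 0 0 0 50 1.7 0.8"

```text
clock: 1.87
position: [0.538, -0.2915, 0.1608]
tool_rot: [-1.571, -0.0, -0.501]
force: [-0.1, -0.9, 0.3]
grip_width: 0.0681
```

Run:
```python
from h import *
go([.5372,-.2922,.145],[-np.pi/2,0,-.5]); p=monitor.observe()["position"];print(p)
for n,(x0,y0) in dict(side=(370,140),top=(400,170)).items():
    f=cams.grab_frame(n)[:,:,::-1]; cv2.imwrite(f"pics/{n}2.png",f)
    cv2.imwrite(f"pics/{n}2c.png",cv2.resize(f[y0:y0+60,x0:x0+60],None,fx=10,fy=10,interpolation=cv2.INTER_NEAREST))
for d in(-.036,0,.036):
    P=p+[d*np.cos(.5),-d*np.sin(.5),-.008]; print(proj("side",P),proj("top",P))
```

```text
turn [ 0.    -0.001  0.   ] shift [-0.4 15.8 -1. ] t 1.8667 F [-0.1 -0.9  0.3] w 0.0681
[ 0.53804535 -0.29154581  0.16084298]
[395.00870191 178.32804536] [422.47099977 212.57658768]
[394.04682162 173.05937058] [428.69111348 201.01021598]
[393.11636677 167.97840429] [434.84815164 189.56676917]
```

View pics/side2c.png

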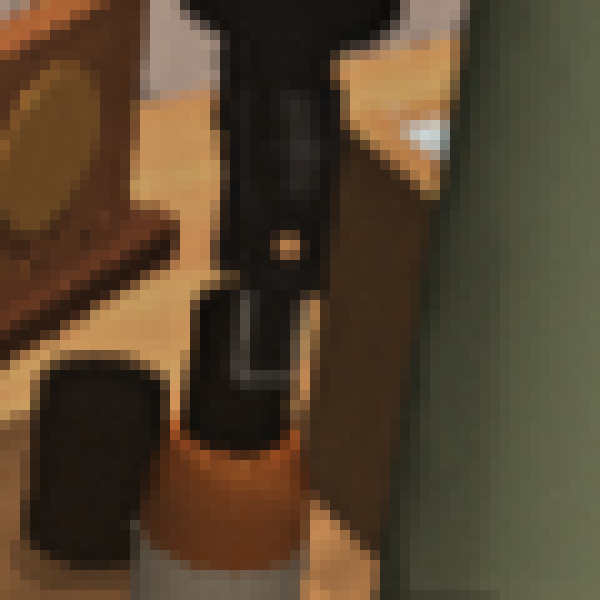

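View pics/top2c.png

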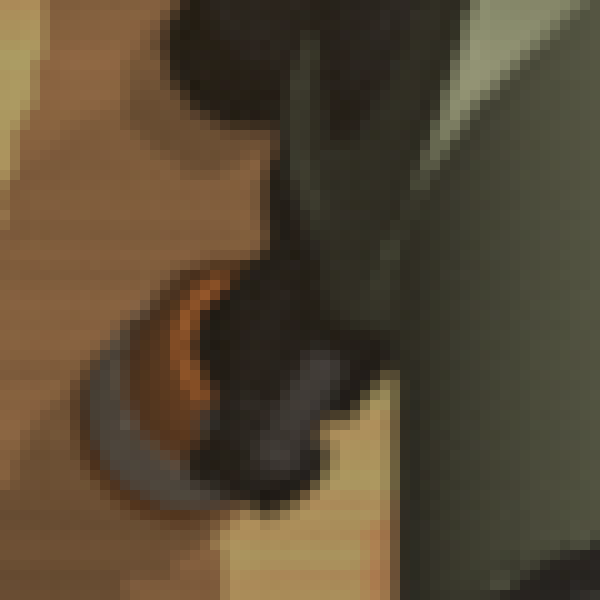

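send_rows:
  series: "0 0 0 0 8 0 0.8; 0 0 0 0 15.8 0 0.8; 0 0 0 0 15.8 0 0.8; 0 0 0 0 15.8 0 0.7; 0 0 0 0 15.8 0 0.6; 0 0 0 0 15.8 0 0.5; 0 0 0 0 15.8 0 0.4; 0 0 0 0 15.8 0 0.3; 0 0 0 0 15.8 0 0.3; 0 0 0 0 15.8 0 0.3; 0 0 0 0 15.8 0 0.3"
  force: 25

```text
clock: 2.88
position: [0.5383, -0.2911, 0.1448]
tool_rot: [-1.571, -0.001, -0.5]
force: [-1.2, 0.9, 5.6]
grip_width: 0.0383
```

send_rows:
  series: "0 0 0 0 -3 0 0.2; 0 0 0 0 -8 0 0.2; 0 0 0 0 -16 0 0.2; 0 0 0 0 -26 0 0.2; 0 0 0 0 -38 0 0.2; 0 0 0 0 -52 0 0.2; 0 0 0 0 -66 0 0.2; 0 0 0 0 -80 0 0.2; 0 0 0 0 -80 0 0.2; 0 0 0 0 -80 0 0.2"

```text
clock: 3.72
position: [0.5384, -0.2913, 0.2258]
tool_rot: [-1.571, -0.002, -0.5]
force: [0.6, 0.1, 0.0]
grip_width: 0.0382
```

Run:
```python
from h import *
go([.516,-.1437,.225],[-np.pi/2,0,-.27]); p=monitor.observe()["position"];print(p)
for n,(x0,y0) in dict(side=(360,130),top=(390,150)).items():
    f=cams.grab_frame(n)[:,:,::-1]; cv2.imwrite(f"pics/{n}3.png",f)
    cv2.imwrite(f"pics/{n}3c.png",cv2.resize(f[y0:y0+80,x0:x0+80],None,fx=7,fy=7,interpolation=cv2.INTER_CUBIC))
```

```text
turn [ 0.    -0.23   0.002] shift [-90.5   0.7 118.7] t 3.7167 F [0.6 0.1 0. ] w 0.0382
[ 0.53843771 -0.29127553  0.22584909]
```

View pics/side3c.png

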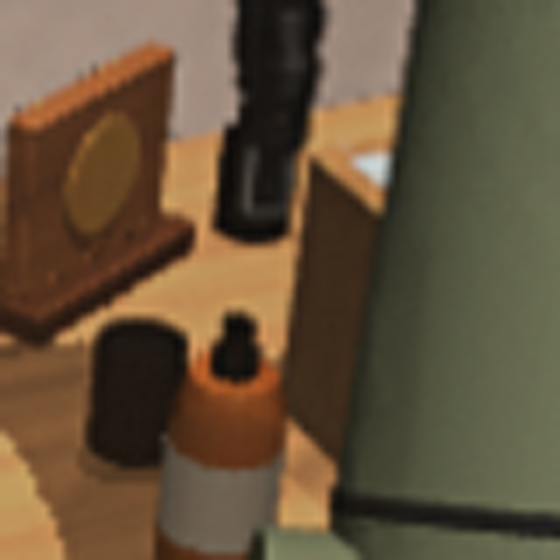

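View pics/top3c.png

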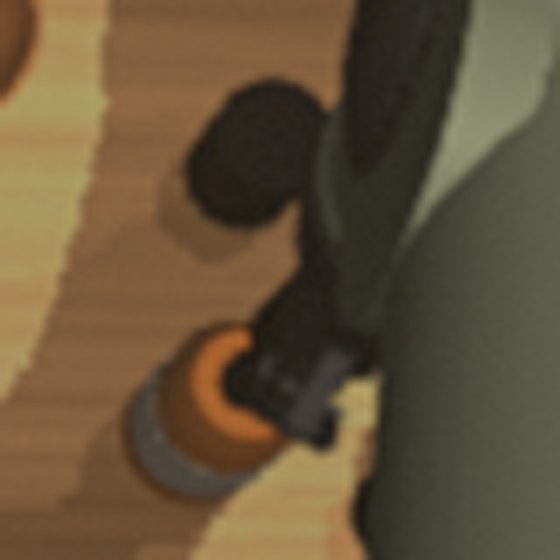

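send_rows:
  series: "0 -0.05 0 -20 0 25 0.2; 0 -0.1 0 -40 0 55 0.2; 0 -0.15 0 -60 0 85 0.2; 0 -0.2 0 -80 20 108 0.2; 0 -0.23 0 -90 50 118.7 0.2; 0 -0.23 0 -90.5 80 118.7 0.2; 0 -0.23 0 -90.5 115 118.7 0.2; 0 -0.23 0 -90.5 140 118.7 0.2; 0 -0.23 0 -90.5 140 118.7 0.2; 0 -0.23 0 -90.5 140 118.7 0.2"

```text
clock: 4.65
position: [0.5149, -0.1432, 0.0839]
tool_rot: [-1.571, 0.003, -0.27]
force: [0.4, 0.1, 0.9]
grip_width: 0.0381
```

Run:
```python
from h import *
go([.516,-.1437,.045],[-np.pi/2,0,-.27]); p=monitor.observe()["position"];print(p)
for n,(x0,y0) in dict(side=(315,170),top=(320,170)).items():
    f=cams.grab_frame(n)[:,:,::-1]; cv2.imwrite(f"pics/{n}4.png",f)
    cv2.imwrite(f"pics/{n}4c.png",cv2.resize(f[y0:y0+70,x0:x0+80],None,fx=8,fy=8,interpolation=cv2.INTER_CUBIC))
for P in ([.516,-.1437,p[2]-.03],[.516,-.1437,.024],[.516,-.1437,p[2]+.02]): print(proj("side",P),proj("top",P))
```

```text
turn [-0.     0.    -0.003] shift [ 1.3 38.8 -0.2] t 4.65 F [0.4 0.1 0.9] w 0.0381
[ 0.51493156 -0.14318496  0.08385158]
[358.37012127 210.11155623] [369.18405713 214.53974705]
[357.78506387 217.32164799] [368.13844771 216.34722834]
[359.36984782 197.71110807] [371.04154319 211.32899665]
```

View pics/side4c.png

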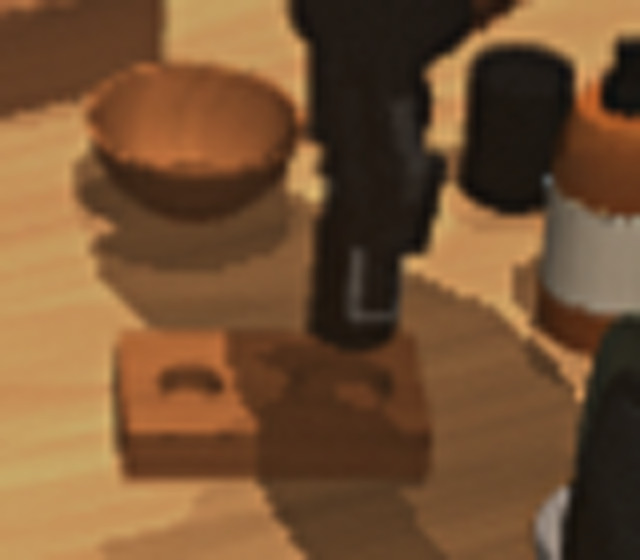

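View pics/top4c.png

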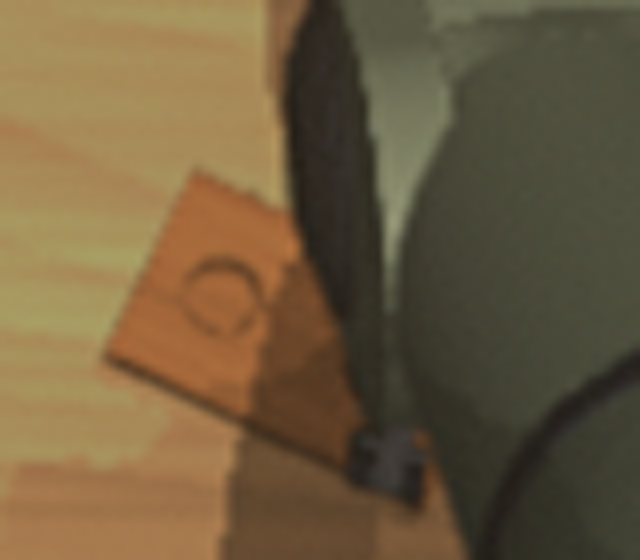

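Run:
```python
from h import *
f=cv2.imread("pics/side4.png")
print(f[200:216,350:370].sum(2)//3)
p=np.array([.5149,-.1432,.0539])
c=np.array([proj("side",p+[.019*np.cos(a),.019*np.sin(a),0]) for a in np.linspace(0,6.28,60)])
print("pred rim",c.min(0),c.max(0))
f3=cv2.imread("pics/side3.png"); p=np.array([.5384,-.2913,.1958])
c=np.array([proj("side",p+[.019*np.cos(a),.019*np.sin(a),0]) for a in np.linspace(0,6.28,60)])
print("pred rim3",c.min(0),c.max(0)); print(f3[154:168,386:406].sum(2)//3)
```

```text
[[ 81  91  94  95  46  23  23  23  27  30  26  26  26  28  27  26  21  21
   70 141]
 [ 93  94  94  95  46  21  23  22  30  58  40  26  26  24  23  35  48  51
  101 140]
 [ 92  93  95  94  46  23  23  22  31  68  46  26  24  24  31  98 138 141
  141 142]
 [ 93  94  95  80  38  22  23  20  34  69  44  27  27  22  31 107 149 150
  148 144]
 [ 92  93  92  75  36  22  23  22  37  68  41  27  27  25  34  83 100 102
  137 143]
 [ 90  90  92  74  36  22  23  23  44  71  40  26  27  24  35  75  81  78
   92  98]
 [ 88  89  90  72  36  23  22  24  46  70  40  26  26  22  35  75  80  79
   78  80]
 [ 83  85  86  60  31  21  22  24  46  60  34  25  26  24  42  79  84  84
   82  80]
 [ 83  85  84  56  28  22  24  24  47  59  37  27  28  27  53  81  84  83
   83  84]
 [ 83  84  85  56  29  24  23  24  43  69  60  56  55  52  58  84  86  86
   86  87]
 [ 83  86  85  49  25  22  23  23  28  39  35  33  31  29  47  84  89  89
   88  87]
 [ 70  74  76  50  29  23  23  24  22  25  22  21  20  22  48  74  81  88
   88  88]
 [ 63  65  66  61  49  31  26  23  22  23  25  23  23  34  55  62  65  83
   86 
[... 882 characters left out ...]
 120  73
   42  40]
 [129 142 146 142  83  20  17  19  29  49  42  41  40  41  41  74 134  66
   40  41]
 [ 86 111 145 142  68  16  15  17  20  26  29  28  26  25  27  78 136  66
   40  41]
 [ 55  65 141 139  69  21  14  16  17  16  18  18  14  13  22  78 129  56
   39  43]
 [ 37  48 141 141 114  78  38  21  17  14  15  14  17  16  43  89 106  45
   39  43]
 [ 26  57 139 139 136 125 109  79  54  37  37  40  55  71 115 124 100  43
   40  43]
 [ 30  79 138 136 134 135 134 125 121 117 118 120 123 128 144 140 105  45
   40  43]
 [ 62 121 138 138 137 138 140 141 143 144 145 145 144 144 145 138  92  42
   41  43]
 [125 143 143 143 142 143 143 143 144 144 143 143 142 141 143 134  71  39
   42  42]]
```

send_rows:
  series: "0 0 0 1.4 8 -0.2 0.2; 0 0 0 1.4 16 -0.2 0.2; 0 0 0 1.4 22 -0.2 0.2; 0 0 0 1.4 26 -0.2 0.2; 0 0 0 1.4 30 -0.2 0.2; 0 0 0 1.4 33 -0.2 0.2; 0 0 0 1.4 36 -0.2 0.2; 0 0 0 1.4 36 -0.2 0.2; 0 0 0 1.4 36 -0.2 0.2"

```text
clock: 5.5
position: [0.5169, -0.1441, 0.0484]
tool_rot: [-1.571, 0.0, -0.27]
force: [-0.4, 0.3, -0.2]
grip_width: 0.038
```

Run:
```python
from h import *
go([.5162,-.1438,.040],[-np.pi/2,0,-.27]); p=monitor.observe()["position"];print(p)
```

```text
turn [ 0. -0. -0.] shift [-0.7  8.4  0.1] t 5.5 F [-0.4  0.3 -0.2] w 0.038
[ 0.51689763 -0.14406132  0.04844636]
```

Rim is at about 18 mm, already inside the mouth, with no contact force. I'll lower it the rest of the way.

send_rows:
  series: "0 0 0 -0.6 2 0 0.2; 0 0 0 -0.6 4 0 0.2; 0 0 0 -0.6 6 0 0.2; 0 0 0 -0.6 7.5 0 0.2; 0 0 0 -0.6 7.5 0 0.2; 0 0 0 -0.6 7.5 0 0.2"

```text
clock: 6.0
position: [0.5163, -0.1439, 0.0409]
tool_rot: [-1.571, 0.0, -0.27]
force: [-0.8, 1.0, -1.2]
grip_width: 0.0378
```

send_rows:
  series: "0 0 0 0 0.6 0 0.3; 0 0 0 0 0.6 0 0.5; 0 0 0 0 0.6 0 0.55; 0 0 0 0 0.6 0 0.65; 0 0 0 0 0.6 0 0.75; 0 0 0 0 0 0 0.75; 0 0 0 0 0 0 0.75; 0 0 0 0 -8 0 0.75; 0 0 0 0 -20 0 0.75; 0 0 0 0 -40 0 0.75; 0 0 0 0 -80 0 0.75; 0 0 0 0 -120 0 0.75; 0 0 0 0 -160 0 0.75; 0 0 0 0 -180 0 0.75; 0 0 0 0 -180 0 0.75"

```text
clock: 7.25
position: [0.5181, -0.1442, 0.2269]
tool_rot: [-1.571, -0.008, -0.27]
force: [0.8, -0.2, -0.4]
grip_width: 0.0641
```

Run:
```python
from h import *
go([.4375,.1976,.22],[-np.pi/2,0,.08]); s=monitor.observe();print(s["position"],s["qpos"])
for n,(x0,y0) in dict(side=(315,170),top=(320,170)).items():
    f=cams.grab_frame(n)[:,:,::-1]; cv2.imwrite(f"pics/{n}5.png",f)
    cv2.imwrite(f"pics/{n}5c.png",cv2.resize(f[y0:y0+70,x0:x0+80],None,fx=8,fy=8,interpolation=cv2.INTER_CUBIC))
print(proj("side",[.516,-.1437,.06]))
```

```text
turn [ 0.001 -0.35   0.008] shift [-169.     5.7  307.9] t 7.25 F [ 0.8 -0.2 -0.4] w 0.0641
[ 0.51808396 -0.1442296   0.22694187] [ 0.43742448  0.41670916 -0.36565053  1.83954513  0.18582069  0.91079673
 -0.28323949]
[358.49171652 208.60873557]
```

View pics/side5c.png

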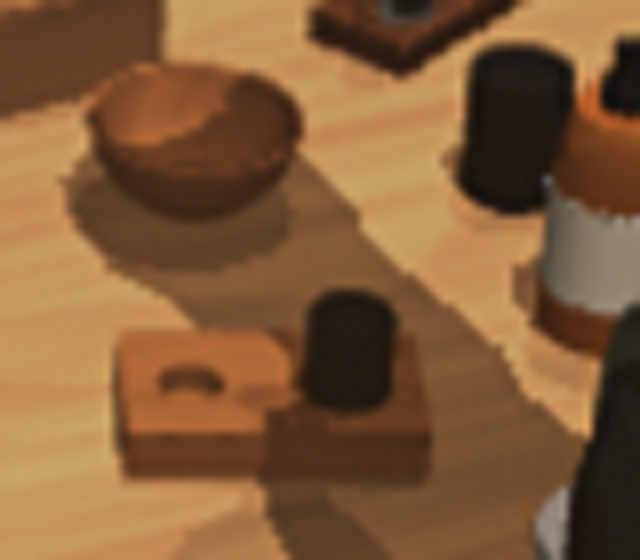

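View pics/top5.png

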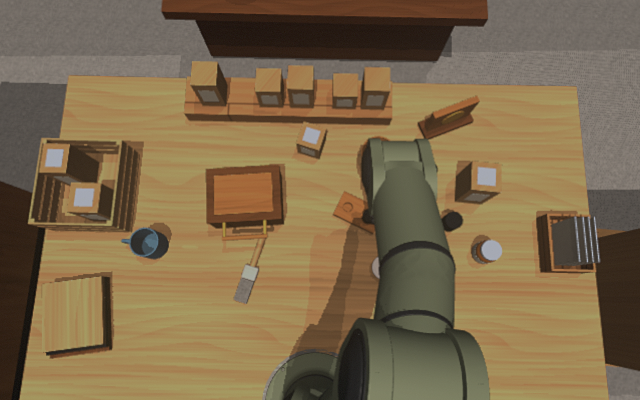

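send_rows:
  series: "0 -0.03 0 -15 0 25 0.6; 0 -0.06 0 -30 0 55 0.5; 0 -0.1 0 -45 0 85 0.5; 0 -0.14 0 -62 0 115 0.5; 0 -0.18 0 -80 0 145 0.5; 0 -0.22 0 -96 0 175 0.5; 0 -0.26 0 -113 0 205 0.5; 0 -0.3 0 -130 2 237 0.5; 0 -0.33 0 -148 4 270 0.5; 0 -0.35 0 -162 6 295 0.5; 0 -0.35 0 -169 6 308 0.5; 0 -0.35 0 -169 6 308 0.5; 0 -0.35 0 -169 6 308 0.5; 0 -0.35 0 -169 6 308 0.5"

```text
clock: 8.52
position: [0.4355, 0.1971, 0.2145]
tool_rot: [-1.571, 0.001, 0.079]
force: [0.7, -0.7, 0.5]
grip_width: 0.0429
```

Run:
```python
from h import *
go([.4375,.1976,.098],[-np.pi/2,0,.08]); s=monitor.observe();print(s["position"],s["tool_rot"],s["qpos"])
for n,(x0,y0) in dict(side=(315,170),top=(330,170)).items():
    f=cams.grab_frame(n)[:,:,::-1]; cv2.imwrite(f"pics/{n}6.png",f)
    cv2.imwrite(f"pics/{n}6c.png",cv2.resize(f[y0:y0+70,x0:x0+80],None,fx=8,fy=8,interpolation=cv2.INTER_CUBIC))
for n in("side","top"):
  for z in(.010,.06):
    c=np.array([proj(n,[.5163+.019*np.cos(a),-.1439+.019*np.sin(a),z]) for a in np.linspace(0,6.28,60)])
    print(n,z,c.min(0),c.max(0))
f=cv2.imread("pics/side6.png");print(f[203:224,357:360].sum(2).ravel().reshape(-1,3)[:, :]//3)
```

```text
turn [ 0.001 -0.001 -0.001] shift [  2.2 116.5   0.4] t 8.5167 F [ 0.7 -0.7  0.5] w 0.0429
[0.4354533  0.19711737 0.21453096] [-1.57149259e+00  1.10564307e-03  7.94640324e-02] [-0.10209032  0.37060714 -0.56160509  1.98351323  0.25773566  0.85832776
 -0.72393442]
side 0.01 [352.01180007 217.43722804] [363.02805079 223.80707921]
side 0.06 [352.89835751 205.45403836] [364.09790077 211.7014269 ]
top 0.01 [361.27878506 210.72330769] [374.18348647 223.45237501]
top 0.06 [362.78627061 207.48589811] [376.16477054 220.66353552]
[[158 156 156]
 [159 158 158]
 [159 159 160]
 [ 77  74  82]
 [ 31  30  33]
 [ 31  31  31]
 [ 33  34  34]
 [ 34  34  34]
 [ 33  34  34]
 [ 29  30  29]
 [ 28  29  29]
 [ 29  28  28]
 [ 28  29  28]
 [ 29  30  29]
 [ 30  29  29]
 [ 28  28  29]
 [ 27  27  27]
 [ 29  26  27]
 [ 73  60  71]
 [106 111 115]
 [114 115 117]]
```

View pics/top6c.png

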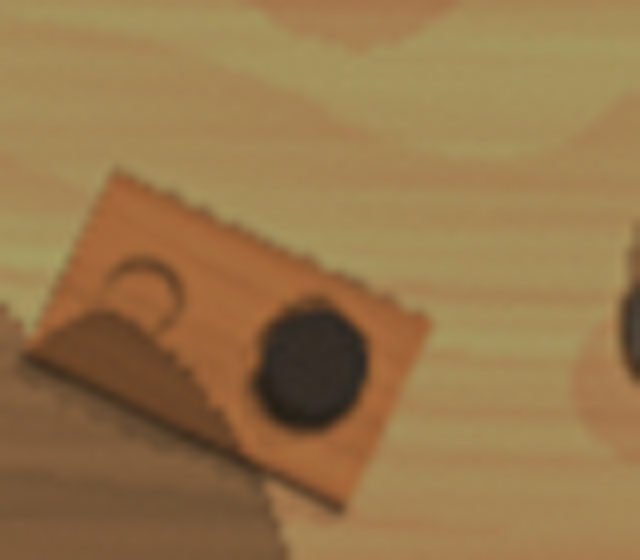

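View pics/side6.png

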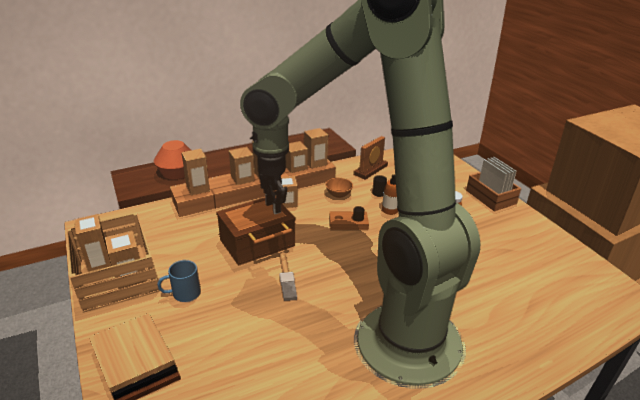

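View pics/top6.png

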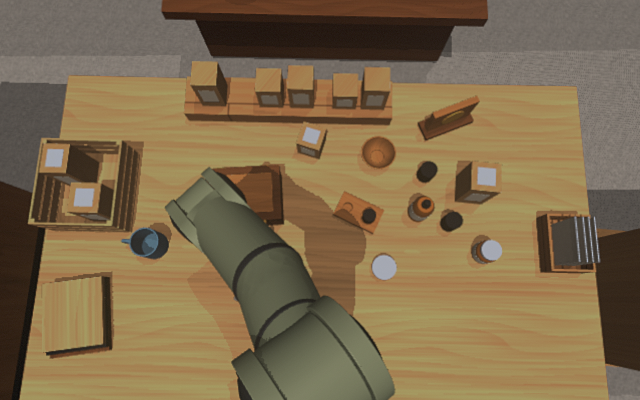

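The cap is seated: its top edge is at side row 205.9, against 205.5 predicted, and in the top view it is centred at (368.5,216). The bottle still stands. Next I'll go down to the handle.

send_rows:
  series: "0 0 0 1 25 0 0.5; 0 0 0 2 55 0 0.5; 0 0 0 2.2 80 0 0.5; 0 0 0 2.2 80 0 0.5; 0 0 0 2.2 80 0 0.5"

```text
clock: 9.03
position: [0.4375, 0.1976, 0.1348]
tool_rot: [-1.571, 0.002, 0.079]
force: [-0.6, -0.7, 1.2]
grip_width: 0.0427
```

Run:
```python
from h import *
go([.4375,.1976,.098],[-np.pi/2,0,.08]); s=monitor.observe();print(s["position"],s["tool_rot"])
f=cams.grab_frame("side")[:,:,::-1]; cv2.imwrite("pics/side7.png",f)
cv2.imwrite("pics/side7c.png",cv2.resize(f[170:270,210:310],None,fx=6,fy=6,interpolation=cv2.INTER_CUBIC))
for d in(-.022,.022):
  print(proj("side",s["position"]+[d,d*.08,-.008]))
```

```text
turn [ 0.001 -0.001 -0.002] shift [ 0.1 36.8  0.1] t 9.0333 F [-0.6 -0.7  1.2] w 0.0427
[0.43748156 0.19755696 0.13479048] [-1.57146341  0.00207153  0.07938953]
[276.25762943 234.11511739]
[269.52713141 226.29342367]
```

View pics/side7c.png

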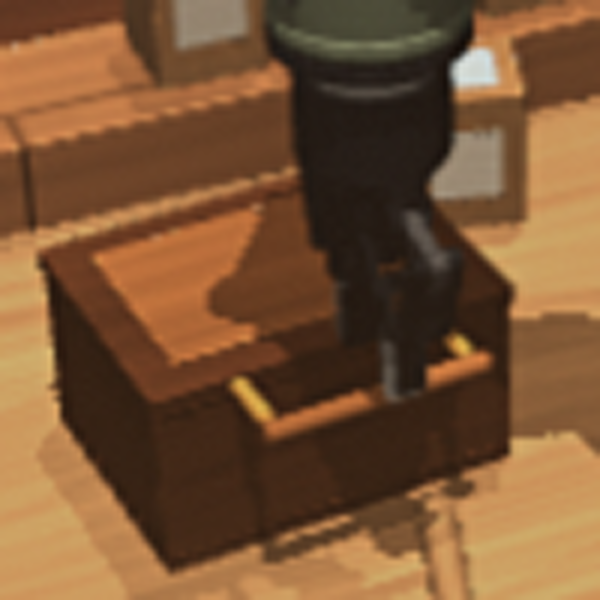

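send_rows:
  series: "0 0 0 0 12 0 0.5; 0 0 0 0 25 0 0.5; 0 0 0 0 36.8 0 0.5; 0 0 0 0 36.8 0 0.5; 0 0 0 0 36.8 0 0.4; 0 0 0 0 36.8 0 0.3; 0 0 0 0 36.8 0 0.2; 0 0 0 0 36.8 0 0.1; 0 0 0 0 36.8 0 0.03; 0 0 0 0 36.8 0 0.03; 0 0 0 0 36.8 0 0.03; 0 0 0 0 36.8 0 0.03"
  force: 25

```text
clock: 10.08
position: [0.4401, 0.1986, 0.0995]
tool_rot: [-1.569, -0.004, 0.079]
force: [10.6, -0.7, 1.0]
grip_width: 0.0108
```

Run:
```python
from h import *
s=monitor.observe();print(s["position"],s["tool_rot"],s["qpos"])
```

```text
[0.44010867 0.19856484 0.09951199] [-1.56942125 -0.00441483  0.07907305] [-0.19614008  0.5547505  -0.45955184  2.06941931  0.42607567  0.60355776
 -0.8717963 ]
```

```bash
python3 -c "
import numpy as np
for d in list(range(0,61,4))+[60]:
    p=np.radians(d)+.0308; print(d,round(195-195.1*np.cos(p)+2.6,1),round(-(195.1*np.sin(p)-6)-1.5,1))"
```

```text
0 2.6 -1.5
4 3.5 -15.1
8 5.3 -28.6
12 8.1 -41.9
16 11.8 -55.0
20 16.4 -67.8
24 21.9 -80.3
28 28.2 -92.4
32 35.4 -103.9
36 43.4 -115.0
40 52.1 -125.5
44 61.5 -135.3
48 71.6 -144.4
52 82.3 -152.9
56 93.5 -160.5
60 105.3 -167.4
60 105.3 -167.4
```

send_rows:
  series: "0 0 0 2.6 -1.5 0 0.03; 0 0 0 2.6 -1.5 0 0.03; 0 0 0 3 -8 0 0.03; 0 0 0 3.5 -15 0 0.03; 0 0 0 5.3 -28.6 0 0.03; 0 0 0 8.1 -42 0 0.03; 0 0 0 11.8 -55 0 0.03; 0 0 0 16.4 -68 0 0.03; 0 0 0 21.9 -80 0 0.03; 0 0 0 28.2 -92 0 0.03; 0 0 0 28.2 -92 0 0.03; 0 0 0 28.2 -92 0 0.03"
  force: 35

```text
clock: 11.08
position: [0.4649, 0.2006, 0.1915]
tool_rot: [-1.571, 0.001, 0.08]
force: [-10.2, 1.8, 3.6]
grip_width: 0.0105
```

Run:
```python
from h import *
s=monitor.observe();print(s["position"],s["tool_rot"],s["qpos"],s["force"],s["moment"])
f=cams.grab_frame("side")[:,:,::-1]; cv2.imwrite("pics/side8.png",f)
cv2.imwrite("pics/side8c.png",cv2.resize(f[140:260,200:320],None,fx=5,fy=5,interpolation=cv2.INTER_CUBIC))
```

```text
[0.46493035 0.20056236 0.19145478] [-1.57082579e+00  1.16917188e-03  8.01760813e-02] [-0.11019082  0.44571261 -0.54032988  1.9386372   0.30212263  0.83824976
 -0.7318532 ] [-10.18163362   1.82966119   3.59897309] [0.41434921 2.19647824 0.02872846]
```

View pics/side8c.png

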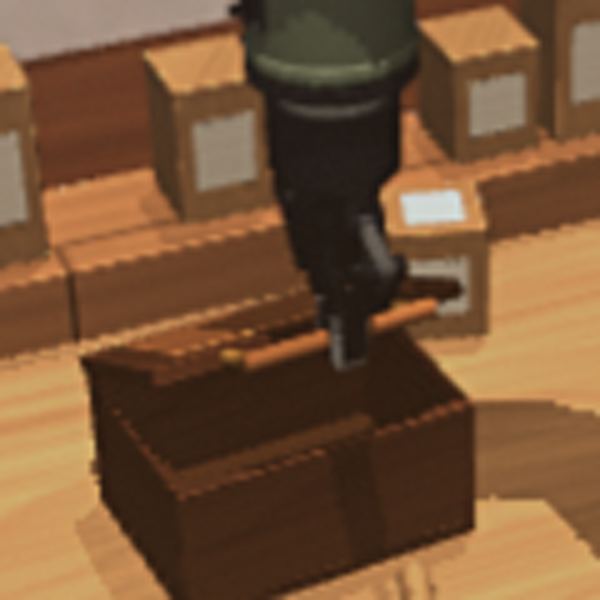

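send_rows:
  series: "0 0 0 -2 0 0 0.03; 0 0 0 5.2 -11.5 0 0.03; 0 0 0 13.2 -22.6 0 0.03; 0 0 0 21.9 -33 0 0.03; 0 0 0 31.3 -43 0 0.03; 0 0 0 41.4 -52 0 0.03; 0 0 0 52 -60.5 0 0.03; 0 0 0 63.3 -68 0 0.03; 0 0 0 70 -71.5 0 0.03; 0 0 0 75 -74 0 0.03; 0 0 0 75 -74 0 0.03; 0 0 0 75 -74 0 0.03; 0 0 0 75 -74 0 0.03"

```text
clock: 12.22
position: [0.5395, 0.2069, 0.2668]
tool_rot: [-1.571, 0.0, 0.081]
force: [-19.2, -3.8, 29.8]
grip_width: 0.0107
```

Run:
```python
from h import *
s=monitor.observe();print(s["position"],s["tool_rot"],s["force"],s["moment"],s["grip_width"])
for n,(x0,y0) in dict(side=(200,120),top=(180,140)).items():
    f=cams.grab_frame(n)[:,:,::-1]; cv2.imwrite(f"pics/{n}9.png",f)
    cv2.imwrite(f"pics/{n}9c.png",cv2.resize(f[y0:y0+120,x0:x0+120],None,fx=5,fy=5,interpolation=cv2.INTER_CUBIC))
```

```text
[0.53947299 0.20690107 0.26681975] [-1.57063090e+00  3.36633059e-04  8.06214259e-02] [-19.24827122  -3.77572146  29.80096632] [-0.76481579  4.14038003  0.04591848] 0.010706523535380217
```

View pics/side9c.png

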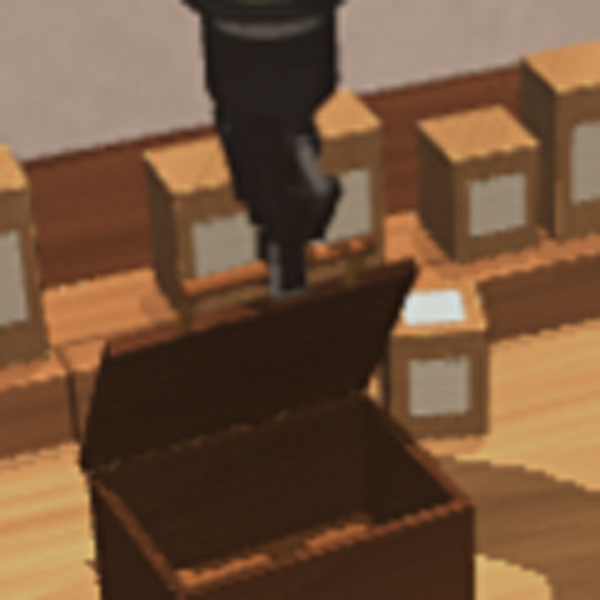

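View pics/top9c.png

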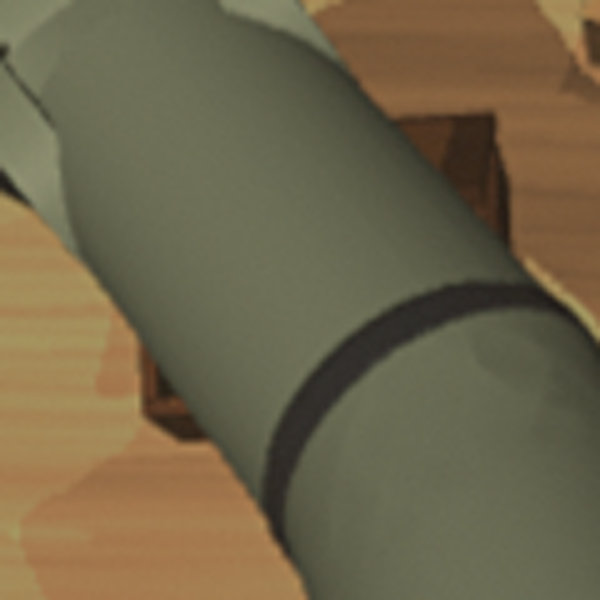

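send_rows:
  series: "0 0 0 -0.7 -1.3 0 0.03; 0 0 0 -1.3 -2.5 0 0.03; 0 0 0 -1.3 -2.5 0 0.03; 0 0 0 -1.3 -2.5 0 0.03"

```text
clock: 12.65
position: [0.5392, 0.2068, 0.2671]
tool_rot: [-1.57, -0.0, 0.08]
force: [0.9, 5.4, -6.3]
grip_width: 0.0103
```

Run:
```python
from h import *
s=monitor.observe();print(s["position"],s["tool_rot"],s["force"],s["moment"],s["grip_width"])
f=cams.grab_frame("side")[:,:,::-1]; cv2.imwrite("pics/side10.png",f)
cv2.imwrite("pics/side10c.png",cv2.resize(f[155:215,215:295],None,fx=9,fy=9,interpolation=cv2.INTER_CUBIC))
```

```text
[0.53923256 0.20680798 0.26712687] [-1.56969523e+00 -2.57210628e-04  8.04608449e-02] [ 0.88815582  5.35914321 -6.33450451] [ 1.08178136 -0.10606664  0.02169419] 0.01027625592661921
```

View pics/side10c.png

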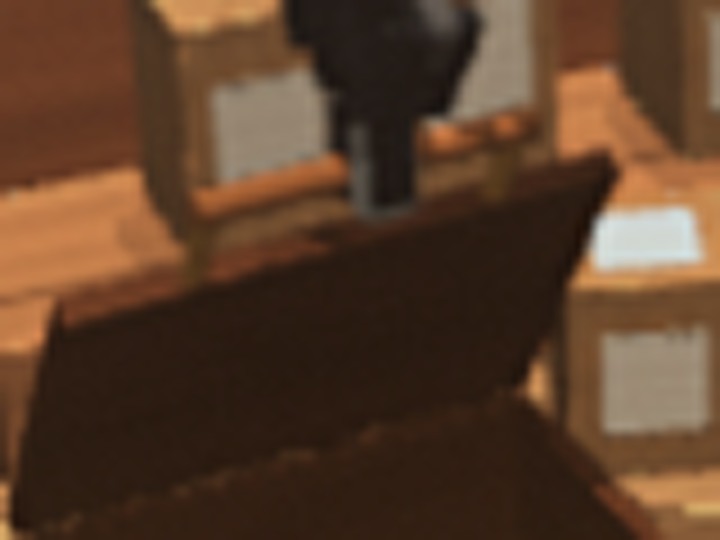

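Run:
```python
from h import *
yaw=.08; ey=np.array([-np.sin(yaw),np.cos(yaw),0]);ex=np.array([np.cos(yaw),np.sin(yaw),0])
H=np.array([.6325,.2136,.1])
def ang(u,v,off,r0):
    o,d=ray("side",u,v); t=(off-(o-H)@ey)/(d@ey); P=o+d*t-H
    a,b=-(P@ex),P[2]; print(u,v,"x",round(a,4),"z",round(b,4),"r",round(np.hypot(a,b),4),"th",round(np.degrees(np.arctan2(b,a)-r0),1))
ang(236.3,177.8,.061,.0308); ang(274.1,169.1,-.061,.0308)
# front edge underside corners (r=.152,z 0)
ang(215+62/9,155+325/9,.102,0); ang(215+588/9,155+206/9,-.102,0); 
# front edge, top/bottom right corner
ang(215+610/9,155+175/9,-.102,0)
p=monitor.observe()["position"];P=p+[0,0,.0065]-H; print("tool th",np.degrees(np.arctan2(P[2],-(P@ex))-.0308),np.hypot(P[2],P@ex))
th=np.radians(60)
for off in(.061,-.061):
    ph=th+.0308; print(proj("side",H+ey*off-ex*.1951*np.cos(ph)+[0,0,.1951*np.sin(ph)]))
for off in(.102,-.102):
  for zz in(0,.012):
    print("lid",(proj("side",H+ey*off-ex*(.152*np.cos(th)-zz*np.sin(th))+[0,0,.152*np.sin(th)+zz*np.cos(th)])-[215,155])*9)
```

```text
236.3 177.8 x 0.0922 z 0.1688 r 0.1924 th 59.6
274.1 169.1 x 0.091 z 0.1638 r 0.1874 th 59.2
221.88888888888889 191.11111111111111 x 0.074 z 0.1262 r 0.1463 th 59.6
280.3333333333333 177.88888888888889 x 0.0492 z 0.1004 r 0.1119 th 63.9
282.77777777777777 174.44444444444446 x 0.0667 z 0.1218 r 0.1388 th 61.3
tool th 59.920850101793846 0.19721272076620974
[236.24517179 176.90430637]
[274.22236486 166.9103153 ]
lid [ 62.84732793 313.6505714 ]
lid [ 49.52989594 283.18166169]
lid [622.01524064 161.80877504]
lid [607.74160559 133.44891532]
```

send_rows:
  series: "0 0 0 0.8 -0.3 0 0.03; 0 0 0 0.8 -0.3 0 0.03; 0 0 0 0.8 -0.3 0 0.03; 0 0 0 0.8 -0.3 0 0.03; 0 0 0 0.8 -0.3 0 0.03; 0 0 0 0.8 -0.3 0 0.03; 0 0 0 0.8 -0.3 0 0.03; 0 0 0 0.8 -0.3 0 0.03; 0 0 0 0.8 -0.3 0 0.03; 0 0 0 0.8 -0.3 0 0.03"

```text
clock: 13.53
position: [0.54, 0.2069, 0.2675]
tool_rot: [-1.57, -0.0, 0.08]
force: [-1.9, 5.4, -0.5]
grip_width: 0.0101
```

Run:
```python
from h import *
s=monitor.observe();print(s["position"],s["force"],s["grip_width"],abs(s["qd"]).max())
for n in("side","top"):
    cv2.imwrite(f"pics/{n}11.png",cams.grab_frame(n)[:,:,::-1])
```

```text
[0.53996281 0.2068744  0.26747426] [-1.90676061  5.44119782 -0.50299251] 0.010101499357989402 0.001145909908230469
```

View pics/side11.png

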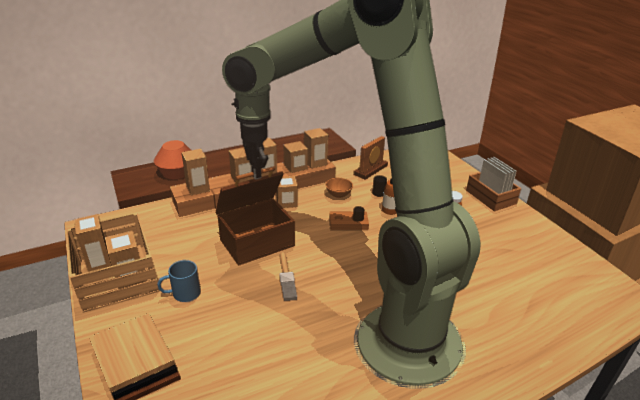

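View pics/top11.png

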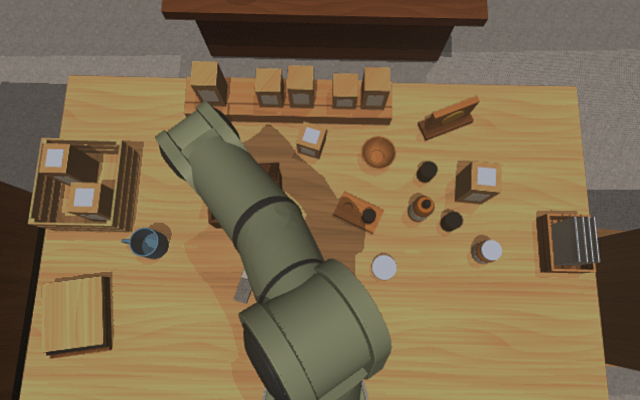

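```bash
python3 -c "
from workcell import bot,monitor
print(bot.job_done()); s=monitor.observe(); print(s['clock'],s['position'],s['grip_width'],s['force'])"
```

```text
the job is handed in; nothing more can be done
None
the job is handed in; nothing more can be done
```

The cap is in the wide recess of the block, opening down. The gripper still holds the chest lid by its handle at about 60 degrees. I handed the job in at about 13.6 s of the 54 s allowed.

**Cap and bottle:**
- I used the cap on the bottle. It was the narrowest of the three black caps in the pictures.
- After release, the cap's top edge sat within 0.5 pixel (about 2 mm) of where a fully seated cap should show. It was centred in the recess in both views.
- The bottle still stands in its place. In the last pictures I saw no other item moved.

**Lid angle:**
- The arm's position gave about 59.9 degrees. The handle bar in the side picture gave 59.2 to 59.6.
- I then moved the handle about 0.8 mm further open, which adds roughly 0.2 to 0.3 degrees. I did not measure the angle again after that.
- Two of the lid-corner readings gave 61.3 and 63.9 degrees. I gave them less weight because those corners were hard to place and their distance from the hinge came out too short.

**Disagreements and forces:**
- Touch and camera differed by about 2.5 mm on where the handle was.
- Because of that, the arm pushed on the lid with about 35 N towards the hinge on reaching 60 degrees. I eased it off, and the last reading was about 6 N with the arm still.
- The reported grip width on the 12 mm bar crept from 10.8 to 10.1 mm. The side picture showed the bar still between the fingers.

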